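Jars and nut driver back to their stations

TASK

Tidy the maple board: stand each amber jar upright in the middle of the coaster whose rim has the colour of its lid, and lay the nut driver along the middle of its long black pad, either way round. The jars are glass, so set them down gently, never drop them or knock them over, and leave the flashlight where it lies.

Things in the scene. Friction and masses are not known exactly. Their poses are not given: they have to be found in the camera images.
- jar_white: amber glass jar with a white clip-on lid, standing loose and upright on the maple board; 66 mm tall, its straight glass wall is 58 mm across from the base up to 48 mm, then a narrower neck and lid. Fasteners inside, 0.13 to 0.32 kg. Origin: centre of its underside; z up its axis.
- jar_blue: amber glass jar with a blue clip-on lid, standing loose and upright on the maple board; 70 mm tall, its straight glass wall is 52 mm across from the base up to 48 mm, then a narrower neck and lid. Fasteners inside, 0.13 to 0.32 kg. Origin: centre of its underside; z up its axis.
- jar_green: amber glass jar with a green clip-on lid, standing loose and upright on the maple board; 74 mm tall, its straight glass wall is 46 mm across from the base up to 48 mm, then a narrower neck and lid. Fasteners inside, 0.13 to 0.32 kg. Origin: centre of its underside; z up its axis.
- coaster_white: flat round coaster fixed to the board, white rim with a cork centre as wide as the white-lidded jar; 84 mm across, 6 mm thick. Origin: centre of its underside, on the board; z up.
- coaster_blue: flat round coaster fixed to the board, blue rim with a cork centre as wide as the blue-lidded jar; 84 mm across, 6 mm thick. Origin: centre of its underside, on the board; z up.
- coaster_green: flat round coaster fixed to the board, green rim with a cork centre as wide as the green-lidded jar; 84 mm across, 6 mm thick. Origin: centre of its underside, on the board; z up.
- nut_driver: loose steel nut driver lying flat on the board, 200 mm long along its x axis. Origin: on its axis, mid-length, 13 mm above what it lies on. Eight-sided handle, 26 mm across flats, from x = -100 to -5 mm; thin 8 mm shaft from -5 to 74 mm; 14 mm socket from 74 to 100 mm (+x end). Balances at about x = -30 mm. About 0.2 kg.
- driver_pad: long black rubber pad with a yellow centre stripe, fixed to the board; 230 mm (its x) by 56 mm (its y), 4 mm thick. Origin: centre of its underside, on the board; z up. The nut driver goes on it along the stripe, mid-length over the pad's centre, either way round.
- flashlight: bystander: loose aluminium flashlight lying on the board among the jars and coasters, 130 mm long along its x axis, 30 mm thick, 0.17 kg. Origin: on its axis, mid-length. Not to be moved. (The board's top, on which everything here stands, is 18 mm above the work surface z = 0. Jars and coasters start at least 130 mm apart, centre to centre.)

How it is judged:
By the outcome, as a careful person would: the job done as asked, in the order asked, and still so for the second after the job is handed in, with the robot touching nothing.
It also fails if it takes over 115 s, if anything falls off the work surface, if the arm or the gripper's body presses on something with over 40 N, if the wrist force passes 120 N, or if a joint passes its speed limit or range.

ROBOT

A 6-joint arm with a two-finger parallel gripper is mounted at the origin on the work surface. World frame = base frame: x ahead of the robot, y to its left, z up, the work surface at z = 0. Lengths are in m, angles in rad, forces in N, time in s.
With the tool pointing down it reaches from about 0.425 to 0.95 m from the base axis. Payload 3.5 kg.
Tool frame: the origin (TCP) lies midway between the tips of the shut fingers; the grasp point (between the pads) lies 19 mm behind it; z points along the fingers, y is the line along which they close (so a half turn about z gives the same grasp; the last joint's range is limited). The gripper opens to 85 mm and grips with 20 to 120 N. Pads are 22 mm wide; open, the fingers measure 114 mm over their backs; the gripper's body (76 mm by 85 mm) begins 54 mm behind the grasp point. The pads swing forward as they close: fully open they stand 13 mm farther back than shut.
Start: joints at [1.057, 0.286, 1.577, -0, 1.279, -0.15], TCP at [0.24, 0.631, 0.231] pointing down, gripper open.
Joint ranges: [-2.77, 2.77], [-0.9, 2.22], [0.21, 2.48], [-1.53, 4.67], [0.24, 2.81], [-2.84, 2.84]. Speed limits (rad/s): [2.79, 2.79, 3.14, 3.14, 3.14, 3.14].

INTERFACE

Orientations are given as a unit quaternion [x, y, z, w].
In Python, from plant import get_state, read_camera, ctrl gives the robot as it stands.
- The arm moves only by the shell command python3 -m crank 'ROWS' [FORCE]. ROWS is JSON, a list of rows, each a list of 3 entries, a list of its own where there are three numbers: the shift along the tool's x, y, z in mm, then the turn about the tool's z in degrees, then the closure in counts, from 0 (fully open) to 255 (shut). In form: [[[tx, ty, tz], yaw, claw], ...]. A call has 1 to 10 rows; each row is the pose to reach, as a shift and turn from the pose commanded when the call began, along the tool's axes at that moment; what a row does not reach only later rows make up. A row lasts 1/10 s, in which the tool goes at most 50 mm and 8.59 degrees, less where a joint would pass 70% of its speed; a pose out of reach is approached as far as the arm can. A call with a gripper value outside its range is refused whole. The fingers move at their own pace and stop on an object; FORCE is the grip in N (left out, the last holds). Time passes only in rows, so rows that repeat a pose let the fingers close. It gives the time, the measured TCP pose, the force, the opening and the grip force at its end, in the units of the state.
- get_state(): the state, without advancing time (a new reading comes with each control period).
- read_camera(name): name is "scene" or "top"; returns a dict with "frame" (480x640x3 uint8, blue, green, red), "range_z" (480x640 float32, m along the optical axis (not along the pixel's ray), 0 where there is no reading), "vfov" (degrees; the focal length in pixels is half the picture's height over the tangent of half this angle, whatever the lens; pixels are square), "cx", "cy" (the principal point, pixels), "k1" (the pictures are not rectified: a ray, as slopes to the right and down, at radius r is drawn at 1 + k1 r^2 times it, then the intrinsics apply), "origin" and "orientation" of the camera in the world. Camera axes: x right, y down, z forward; pixel columns grow to the right and rows downward; lengths in m; the calibration is good to about 2 mm. A picture is of the moment at which its call begins.
- ctrl.sign_off(): hands the job in; it is judged then, once.
The state is a dict: "time": time; "qpos": joint angles; "dq": joint speeds; "joint_efforts": joint torques, N m; "eef_pos": TCP position; "tcp_rot": TCP orientation; "contact_force": force on the tool from outside, world axes, zero at the start; "wrist_torque": the same for the moment, N m; "opening": opening from 0.0 (shut) to 1.0 (fully open); "finger_force": force on a finger pad.
Only numpy, scipy, OpenCV 4.12 (cv2) and the standard library are available. Lean on these libraries where they do the work, as an engineer would, in place of code of your own. Each camera call takes 0.05 s, during which the arm holds its last target. There are 200 camera calls.

## Working session

There is one attempt and no reset: what is moved stays moved. The work goes in short steps, Python scripts to look and compute and a shell command to move; the robot and the scene stay as the last step left them, time stands still between calls to the robot, and variables do not carry over. Pictures are saved under pics/ and viewed, at most 14 in all, crops included, and the job is handed in when it is done.

```bash
mkdir -p pics; ls
python3 - <<'E'
from plant import get_state, read_camera
import cv2
s=get_state(); print({k:s[k] for k in('time','eef_pos','tcp_rot','opening','contact_force')})
for n in('top','scene'):
    c=read_camera(n); cv2.imwrite(f'pics/{n}0.png',c['frame']); print(n,{k:v for k,v in c.items() if k not in('frame','range_z')})
E
```

```text
pics
{'time': 0.0, 'eef_pos': array([0.23979993, 0.6302598 , 0.22992757]), 'tcp_rot': array([ 1.80910035e-01,  9.83498938e-01, -1.10652493e-03, -4.16488449e-04]), 'opening': 0.9981364926938182, 'contact_force': array([-1.25576712, -0.38475677, -0.02349051])}
top {'vfov': 53.08722570651415, 'cx': 317.43284516819773, 'cy': 227.78775297227483, 'k1': -0.010741465178301, 'origin': array([ 0.43906013, -0.01629376,  0.94402035]), 'orientation': array([-0.6959356 ,  0.71463316, -0.03816115,  0.05930271])}
scene {'vfov': 49.12956807540888, 'cx': 318.5508639575406, 'cy': 241.29382751851142, 'k1': 0.04207352692300669, 'origin': array([ 1.34615188, -0.03713912,  0.6693511 ]), 'orientation': array([ 0.64678402,  0.62317553, -0.30613379, -0.31560227])}
```

View pics/top0.png

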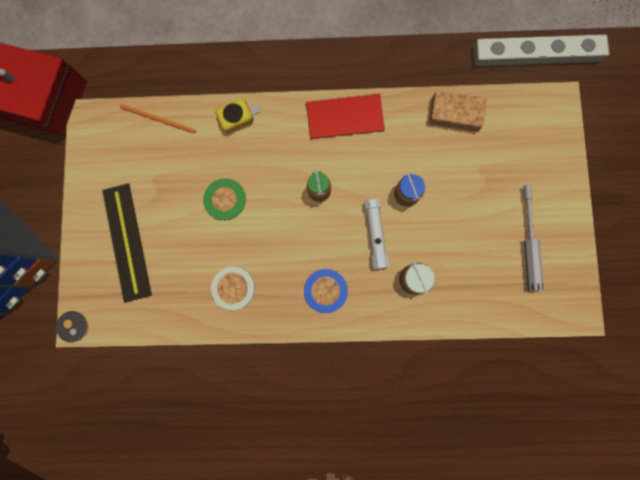

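View pics/scene0.png

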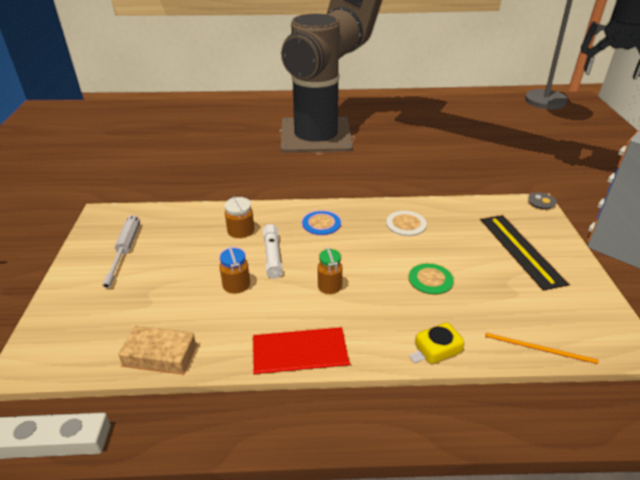

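```bash
cat > h.py <<'E'
import numpy as np, cv2
from scipy.spatial.transform import Rotation as Ro
from plant import get_state, read_camera
def K(c):
    f=240/np.tan(np.radians(c['vfov'])/2); return np.array([[f,0,c['cx']],[0,f,c['cy']],[0,0,1.]])
def plane(c,px,z):
    u=cv2.undistortPoints(np.array(px,float).reshape(-1,1,2),K(c),np.array([c['k1'],0,0,0,0.])).reshape(-1,2)
    d=Ro.from_quat(c['orientation']).apply(np.c_[u,np.ones(len(u))])
    return c['origin']+d*((z-c['origin'][2])/d[:,2])[:,None]
def mask(c,col):
    H,S,V=cv2.split(cv2.cvtColor(c['frame'],cv2.COLOR_BGR2HSV))
    m={'white':(S<60)&(V>130),'blue':(H>105)&(H<130)&(S>140)&(V>60),'green':(H>55)&(H<90)&(S>110)&(V>40),
       'yellow':(H>22)&(H<35)&(S>190)&(V>120),'black':(V<55)&(S<90)}[col]
    return m.astype(np.uint8)
def blobs(c,col,amin=120):
    n,L,st,ce=cv2.connectedComponentsWithStats(mask(c,col))
    return [(L==i,ce[i],st[i,4]) for i in range(1,n) if st[i,4]>=amin]
def near(c,col,xy,z,R=0.06,amin=60):
    "hull points on plane z of the mask within R of world xy: circle fit"
    m=mask(c,col); v,u=np.nonzero(m); P=plane(c,np.c_[u,v],z)[:,:2]
    k=np.hypot(*(P-xy).T)<R; P=P[k]
    if len(P)<amin: return None
    h=cv2.convexHull((P*1000).astype(np.float32)).reshape(-1,2)
    (a,b),(w,hh),_=cv2.fitEllipse(h) 
    return np.array([a,b])/1000,(w,hh),len(P)
def go(xyz,yang=None):
    "tool shift mm and yaw deg to reach TCP xyz with tool y at world angle yang (deg)"
    s=get_state(); R=Ro.from_quat(s['tcp_rot']); m=R.as_matrix()
    a=np.degrees(np.arctan2(m[1,1],m[0,1])); out=R.inv().apply(np.array(xyz)-s['eef_pos'])*1000
    print('shift',out.round(1),'yang now',round(a,2),'yaw',None if yang is None else round((a-yang+180)%360-180,2))
E
python3 - <<'E'
from h import *
T,S=read_camera('top'),read_camera('scene')
seed={'jar_white':(417,279),'jar_blue':(411,187),'jar_green':(319,183),'co_white':(232,288),'co_blue':(326,291),'co_green':(225,199)}
tall={'white':66,'blue':70,'green':74}
for n,px in seed.items():
    col=n.split('_')[1]; z=0.024 if n[0]=='c' else .018+tall[col]/1000-.002
    xy=plane(T,[px],z)[0,:2]
    for c,nm in((T,'top'),(S,'scene')):
        r=near(c,col,xy,z,.055 if n[0]=='c' else .035)
        print(n,nm,None if r is None else (r[0].round(4),np.round(r[1],1),r[2]))
    print('   range', T['range_z'][px[1],px[0]])
for c in(T,S):
    for col,z in(('yellow',.022),):
        for m,ce,a in blobs(c,col,80):
            v,u=np.nonzero(m);P=plane(c,np.c_[u,v],z)[:,:2]*1000
            print(col,ce.round(),a,cv2.minAreaRect(P.astype(np.float32)),P.mean(0))
E
```

```text
jar_white top (array([ 0.4643, -0.1712]), array([49. , 54.5]), 675)
jar_white scene (array([ 0.4665, -0.1693]), array([50.3, 62.9]), 359)
   range 0.8474138
jar_blue top (array([ 0.6296, -0.1653]), array([40.2, 40.6]), 306)
jar_blue scene (array([ 0.6346, -0.1634]), array([40.4, 49.1]), 87)
   range 0.8665654
jar_green top (array([0.6415, 0.005 ]), array([34.7, 35.7]), 213)
jar_green scene (array([0.6451, 0.0055]), array([34. , 43.1]), 181)
   range 0.87458086
co_white top (array([0.4559, 0.1758]), array([82. , 82.3]), 693)
co_white scene (array([0.4584, 0.1758]), array([81.7, 86.2]), 366)
   range 0.9178618
co_blue top (array([ 0.4462, -0.002 ]), array([78.2, 78.7]), 616)
co_blue scene (array([ 0.4506, -0.0015]), array([77.5, 78.8]), 136)
   range 0.9115444
co_green top (array([0.6298, 0.1919]), array([77.6, 79. ]), 685)
co_green scene (array([0.633 , 0.1921]), array([77.7, 80.2]), 546)
   range 0.9393908
yellow [523. 251.] 361 ((550.0161743164062, 386.8174743652344), (209.9510040283203, 10.79476547241211), 13.051804542541504) [556.6559771  388.25190297]
yellow [439. 345.] 979 ((783.7385864257812, 175.42312622070312), (63.097938537597656, 76.2229995727539), 23.02994728088379) [789.8253759  173.34253219]
```

Run:
```python
from h import *
go([.5,.2,.2],0);go([.465,-.17,.13],0)
```

```text
shift [-396.2 -309.7   30.8] yang now 69.16 yaw 69.16
shift [-495.1 -667.8  101.4] yang now 69.16 yaw 69.16
```

```bash
python3 -m crank '[[[-396,-310,30],69.2,0],[[-396,-310,30],69.2,0],[[-396,-310,30],69.2,0],[[-396,-310,30],69.2,0],[[-396,-310,30],69.2,0],[[-396,-310,30],69.2,0],[[-396,-310,30],69.2,0],[[-396,-310,30],69.2,0],[[-396,-310,30],69.2,0],[[-396,-310,30],69.2,0]]' 30
python3 -c "
from h import *
go([.465,-.17,.13],0)"
```

```text
time: 1.2
eef_pos: [0.4986, 0.2016, 0.2015]
tcp_rot: [0.707, 0.707, 0.0, 0.0]
contact_force: [0.5, -0.1, -0.6]
opening: 1.002
finger_force: 0.0
shift [-371.6  -33.2   71.5] yang now -0.06 yaw -0.06
```

```bash
python3 -m crank '[[[-372,-34,71],0,0],[[-372,-34,71],0,0],[[-372,-34,71],0,0],[[-372,-34,71],0,0],[[-372,-34,71],0,0],[[-372,-34,71],0,0],[[-372,-34,71],0,0],[[-372,-34,71],0,0],[[-372,-34,71],0,0],[[-372,-34,71],0,0]]' 30
python3 -c "
from h import *
go([.465,-.17,.027],0)
c=read_camera('scene');cv2.imwrite('pics/s1.png',cv2.resize(c['frame'][120:320,130:400],None,fx=2.5,fy=2.5))"
```

```text
time: 2.2
eef_pos: [0.4633, -0.1688, 0.1303]
tcp_rot: [0.708, 0.706, 0.0, -0.001]
contact_force: [0.1, 0.3, -0.4]
opening: 1.005
finger_force: 0.0
shift [ -1.3   1.7 103.3] yang now -0.15 yaw -0.15
```

View pics/s1.png

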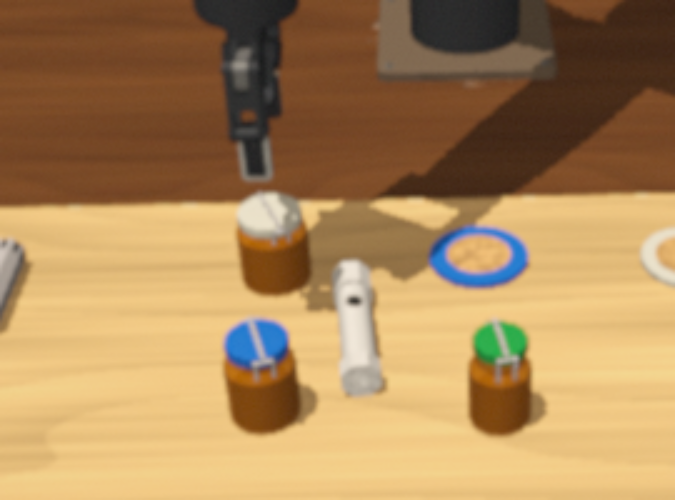

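The view shows the open fingers poised over the white jar (lid ~270,215 in the crop), the flashlight clear to its right. Descend and grip.

```bash
python3 -m crank '[[[-1,1.5,35],0,0],[[-1,1.5,65],0,0],[[-1,1.5,90],0,0],[[-1,1.5,103],0,0],[[-1,1.5,103],0,0],[[-1,1.5,103],0,120],[[-1,1.5,103],0,255],[[-1,1.5,103],0,255],[[-1,1.5,103],0,255],[[-1,1.5,103],0,255]]' 35
python3 -m crank '[[[0,0,0],0,255],[[0,0,0],0,255],[[0,0,0],0,255]]' 35
python3 -c "
from h import *
go([.457,.176,.15],0)"
```

```text
time: 3.25
eef_pos: [0.4666, -0.1702, 0.0295]
tcp_rot: [0.707, 0.707, 0.001, 0.002]
contact_force: [-1.3, 1.4, 6.9]
opening: 0.672
finger_force: 38.2
time: 3.55
eef_pos: [0.4666, -0.1702, 0.0295]
tcp_rot: [0.707, 0.707, 0.001, 0.002]
contact_force: [-0.2, 2.5, 6.1]
opening: 0.669
finger_force: 38.2
shift [ 346.    -9.6 -121. ] yang now -0.05 yaw -0.05
```

```bash
python3 -m crank '[[[0,0,-10],0,255],[[0,0,-40],0,255],[[0,0,-80],0,255],[[0,0,-120],0,255],[[50,-1,-120],0,255],[[100,-3,-120],0,255],[[150,-5,-120],0,255],[[200,-7,-120],0,255],[[250,-9,-120],0,255],[[300,-10,-120],0,255]]' 35
python3 -m crank '[[[30,0,0],0,255],[[46,0,0],0,255],[[46,0,0],0,255],[[46,0,0],0,255]]' 35
python3 -c "
from h import *
go([.457,.176,.037],0)
c=read_camera('scene');cv2.imwrite('pics/s2.png',cv2.resize(c['frame'][50:290,270:590],None,fx=2.5,fy=2.5))"
```

```text
time: 4.55
eef_pos: [0.4545, 0.1321, 0.1478]
tcp_rot: [0.707, 0.707, 0.0, 0.0]
contact_force: [1.3, 0.5, -1.3]
opening: 0.671
finger_force: 38.2
time: 4.95
eef_pos: [0.455, 0.1762, 0.1474]
tcp_rot: [0.707, 0.707, -0.0, 0.0]
contact_force: [-0.3, -1.1, -1.9]
opening: 0.67
finger_force: 38.2
shift [-1.000e-01  2.100e+00  1.104e+02] yang now 0.01 yaw 0.01
```

View pics/s2.png

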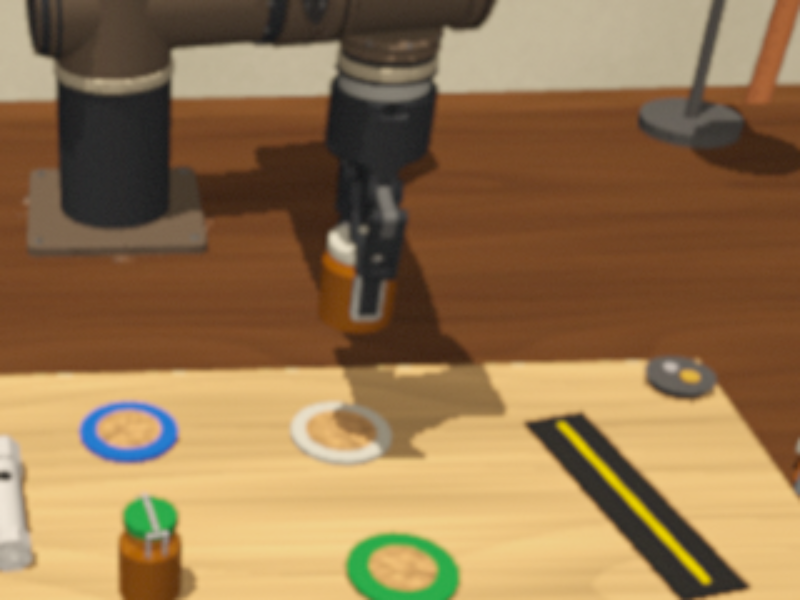

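```bash
python3 -m crank '[[[0,1,40],0,255],[[0,2,75],0,255],[[0,2,95],0,255],[[0,2,103],0,255],[[0,2,106],0,255],[[0,2,106],0,255],[[0,2,106],0,255]]' 35
python3 -c "
from h import *
go([.457,.176,.0355],0)
for n in ('top','scene'): print(near(read_camera(n),'white',np.array([.457,.176]),.024,.055))"
```

```text
time: 5.7
eef_pos: [0.4588, 0.1763, 0.0431]
tcp_rot: [0.708, 0.707, 0.001, 0.001]
contact_force: [0.0, 0.5, -2.2]
opening: 0.667
finger_force: 38.2
shift [-0.3 -1.8  7.6] yang now -0.07 yaw -0.07
(array([0.45599945, 0.16432376]), (58.434349060058594, 76.42483520507812), 305)
(array([0.45977985, 0.17526793]), (81.31377410888672, 83.4901123046875), 289)
```

```bash
python3 -m crank '[[[0,-1,2],0,255],[[0,-1,4],0,255],[[0,-1,5],0,255],[[0,-1,6],0,255],[[0,-1,6],0,255],[[0,-1,6],0,255]]' 35
python3 -m crank '[[[0,0,0.5],0,255],[[0,0,1],0,255],[[0,0,1],0,255]]' 35
```

```text
time: 6.4
eef_pos: [0.4565, 0.1764, 0.0356]
tcp_rot: [0.707, 0.707, 0.0, 0.0]
contact_force: [-0.2, 0.7, 0.1]
opening: 0.67
finger_force: 38.3
time: 6.7
eef_pos: [0.4565, 0.1764, 0.0356]
tcp_rot: [0.707, 0.707, -0.0, -0.0]
contact_force: [-4.5, -0.8, 6.5]
opening: 0.669
finger_force: 39.0
```

```bash
python3 -m crank '[[[0,0,-0.5],0,150],[[0,0,-0.5],0,60],[[0,0,-0.5],0,0],[[0,0,-0.5],0,0],[[0,0,-0.5],0,0],[[0,0,-25],0,0],[[0,0,-60],0,0],[[0,0,-100],0,0],[[-50,40,-110],0,0],[[-100,80,-110],0,0]]' 35
cat > chk.py <<'E'
from h import *
import sys
col,x,y=sys.argv[1],float(sys.argv[2]),float(sys.argv[3]); t={'white':66,'blue':70,'green':74}[col]/1000
for n in ('top','scene'):
    c=read_camera(n); j=near(c,col,np.array([x,y]),.024+t-.002,.03); r=near(c,col,np.array([x,y]),.024,.055)
    print(n,'lid',j and (j[0].round(4),np.round(j[1],1)),'rim',r and (r[0].round(4),np.round(r[1],1)))
cv2.imwrite(f'pics/chk_{col}.png',np.hstack([cv2.resize(i,(400,400)) for i in
  [(lambda c,P:(lambda q:c['frame'][max(q[1]-50,0):q[1]+50,q[0]-50:q[0]+50])(P))(c,
   (lambda d:cv2.projectPoints(np.array([[x,y,.05]])-c['origin'],cv2.Rodrigues(Ro.from_quat(c['orientation']).inv().as_matrix())[0],(-0*c['origin']),K(c),np.array([c['k1'],0,0,0,0.]))[0].ravel().astype(int))(0)) for c in(read_camera('top'),read_camera('scene'))]]))
E
sed -i 's/(-0\*c\[.origin.\])/np.zeros(3)/' chk.py
python3 chk.py white .457 .176; python3 -c "
from h import *
go([.632,-.1645,.14],0)"
```

```text
time: 7.7
eef_pos: [0.5205, 0.0988, 0.1469]
tcp_rot: [0.706, 0.708, 0.002, 0.002]
contact_force: [-0.1, 1.2, 0.4]
opening: 0.996
finger_force: 0.0
top lid None rim None
scene lid (array([0.4579, 0.1755]), array([50.3, 60.1])) rim (array([0.4592, 0.1757]), array([80.4, 86. ]))
shift [-262.   114.     3.4] yang now -0.18 yaw -0.18
```

View pics/chk_white.png

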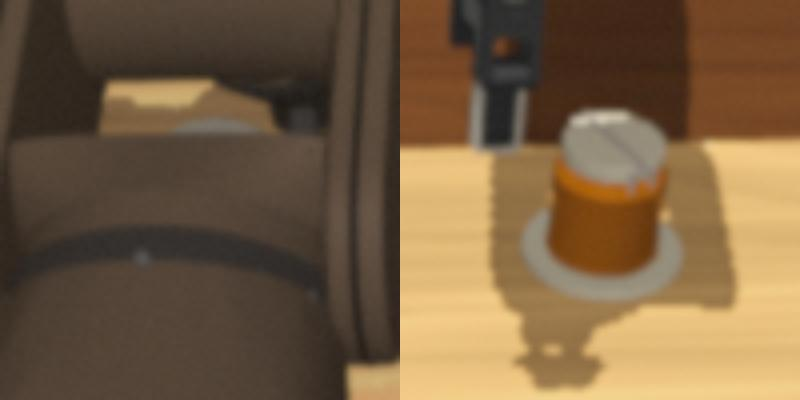

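The right crop shows the white jar upright and centred on the grey-shaded white coaster (rim centre ~603,250); the top view is blocked by the arm. On to blue, rechecking from the top once clear.

```bash
python3 -m crank '[[[-45,20,3],0,0],[[-90,40,3],0,0],[[-135,60,3],0,0],[[-180,80,3],0,0],[[-225,100,3],0,0],[[-262,114,3],0,0],[[-262,114,3],0,0],[[-262,114,3],0,0],[[-262,114,3],0,0]]' 35
python3 chk.py white .457 .176; python3 -c "
from h import *
go([.632,-.1645,.027],0)
T=read_camera('top')
print(near(T,'green',np.array([.643,.005]),.09,.035)[0],near(T,'blue',np.array([.448,-.002]),.024,.055)[0])
print(near(read_camera('scene'),'blue',np.array([.632,-.165]),.086,.035))"
```

```text
time: 8.8
eef_pos: [0.6314, -0.1613, 0.1399]
tcp_rot: [0.707, 0.707, -0.0, -0.001]
contact_force: [-0.7, 0.3, 1.8]
opening: 0.999
finger_force: 0.0
top lid (array([0.4566, 0.1756]), array([50.7, 60.2])) rim (array([0.456 , 0.1757]), array([81.6, 83.2]))
scene lid (array([0.4578, 0.1757]), array([51.9, 59.9])) rim (array([0.4596, 0.1754]), array([81.6, 83.4]))
shift [ -2.7  -0.  113.8] yang now 0.06 yaw 0.06
[0.64114929 0.00494618] [ 0.44551263 -0.0024549 ]
(array([ 0.63479236, -0.16335478]), (40.42469787597656, 48.89064025878906), 98)
```

```bash
python3 -m crank '[[[-2,0.5,35],0,0],[[-2,0.5,70],0,0],[[-2,0.5,100],0,0],[[-2,0.5,113],0,0],[[-2,0.5,113],0,0],[[-2,0.5,113],0,120],[[-2,0.5,113],0,255],[[-2,0.5,113],0,255],[[-2,0.5,113],0,255],[[-2,0.5,113],0,255]]' 35
python3 -m crank '[[[0,0,0],0,255],[[0,0,0],0,255],[[0,0,0],0,255]]' 35
python3 -c "
from h import *
go([.448,-.002,.15],0)"
```

```text
time: 10.1
eef_pos: [0.6344, -0.1661, 0.0304]
tcp_rot: [0.707, 0.707, 0.001, 0.002]
contact_force: [-0.9, -0.1, 6.8]
opening: 0.598
finger_force: 37.4
time: 10.4
eef_pos: [0.6344, -0.1661, 0.0304]
tcp_rot: [0.707, 0.707, 0.001, 0.002]
contact_force: [-0.7, 0.3, 7.8]
opening: 0.596
finger_force: 37.4
shift [ 163.8 -186.1 -120.5] yang now -0.04 yaw -0.04
```

```bash
python3 -m crank '[[[0,0,-10],0,255],[[0,0,-40],0,255],[[0,0,-80],0,255],[[0,0,-120],0,255],[[30,-33,-120],0,255],[[63,-70,-120],0,255],[[96,-107,-120],0,255],[[128,-144,-120],0,255],[[150,-175,-120],0,255],[[163,-186,-120],0,255]]' 35
python3 -m crank '[[[0,0,0],0,255],[[0,0,0],0,255],[[0,0,0],0,255],[[0,0,30],0,255],[[0,0,65],0,255],[[0,0,90],0,255],[[0,0,100],0,255],[[0,0,100],0,255],[[0,0,100],0,255]]' 35
python3 -c "
from h import *
go([.448,-.002,.0365],0)
c=read_camera('scene');cv2.imwrite('pics/s3.png',cv2.resize(c['frame'][130:280,230:430],None,fx=4,fy=4))"
```

```text
time: 11.4
eef_pos: [0.4433, -0.0003, 0.1466]
tcp_rot: [0.707, 0.707, -0.001, -0.001]
contact_force: [0.6, 1.0, -2.9]
opening: 0.594
finger_force: 37.3
time: 12.3
eef_pos: [0.4483, -0.0029, 0.0487]
tcp_rot: [0.708, 0.707, 0.0, 0.001]
contact_force: [0.3, 0.6, -1.8]
opening: 0.596
finger_force: 37.3
shift [ 0.9 -0.3 12.2] yang now -0.07 yaw -0.07
```

View pics/s3.png

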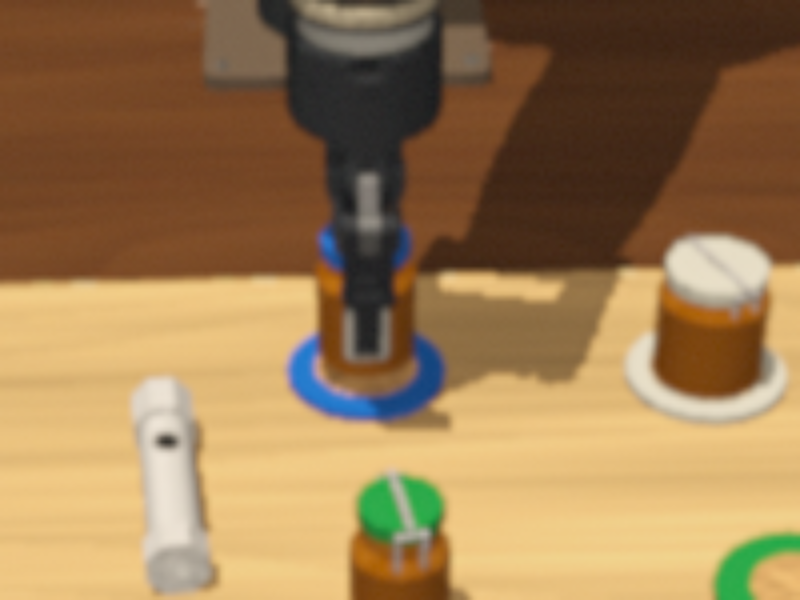

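The blue jar (columns 318–415) hangs centred over the blue coaster (289–445); white jar sits centred too. Lower it.

```bash
python3 -m crank '[[[0,0,5],0,255],[[0,0,8],0,255],[[0,0,9],0,255],[[0,0,10],0,255],[[0,0,11],0,255],[[0,0,11],0,255],[[0,0,11],0,255]]' 35
python3 -m crank '[[[0,0,0.5],0,255],[[0,0,1],0,255],[[0,0,1],0,255]]' 35
```

```text
time: 13.05
eef_pos: [0.4469, -0.0023, 0.0368]
tcp_rot: [0.707, 0.707, 0.0, 0.0]
contact_force: [-0.6, 0.3, -2.2]
opening: 0.593
finger_force: 37.3
time: 13.35
eef_pos: [0.4471, -0.0023, 0.0364]
tcp_rot: [0.707, 0.707, -0.0, -0.0]
contact_force: [-2.6, 0.6, 5.4]
opening: 0.598
finger_force: 37.9
```

```bash
python3 -m crank '[[[0,0,-0.5],0,150],[[0,0,-0.5],0,60],[[0,0,-0.5],0,0],[[0,0,-0.5],0,0],[[0,0,-0.5],0,0],[[0,0,-25],0,0],[[0,0,-60],0,0],[[0,0,-100],0,0],[[0,40,-105],0,0],[[0,80,-105],0,0]]' 35
python3 -c "
from h import *
go([.6435,.0052,.14],0)"
```

```text
time: 14.35
eef_pos: [0.5295, -0.0026, 0.1449]
tcp_rot: [0.707, 0.707, 0.002, 0.003]
contact_force: [0.3, -0.2, 0.2]
opening: 0.995
finger_force: 0.0
shift [  7.9 114.    5.8] yang now -0.05 yaw -0.05
```

```bash
python3 -m crank '[[[4,45,5],0,0],[[8,85,5],0,0],[[8,114,5],0,0],[[8,114,5],0,0],[[8,114,5],0,0],[[8,114,5],0,0]]' 35
python3 chk.py blue .4475 -.002
python3 -c "
from h import *
go([.6435,.0052,.028],0)
print(near(read_camera('scene'),'green',np.array([.643,.005]),.09,.035)[0])"
```

```text
time: 14.95
eef_pos: [0.6397, 0.0056, 0.1352]
tcp_rot: [0.707, 0.707, -0.001, -0.001]
contact_force: [0.3, -1.0, 0.7]
opening: 0.996
finger_force: 0.0
top lid (array([ 0.4437, -0.0232]), array([14. , 54.2])) rim (array([ 0.4455, -0.0192]), array([43.8, 67.1]))
scene lid None rim (array([ 0.4502, -0.0035]), array([73. , 78.2]))
shift [ -0.4   3.4 108. ] yang now -0.05 yaw -0.05
[0.6454469  0.00542835]
```

View pics/chk_blue.png

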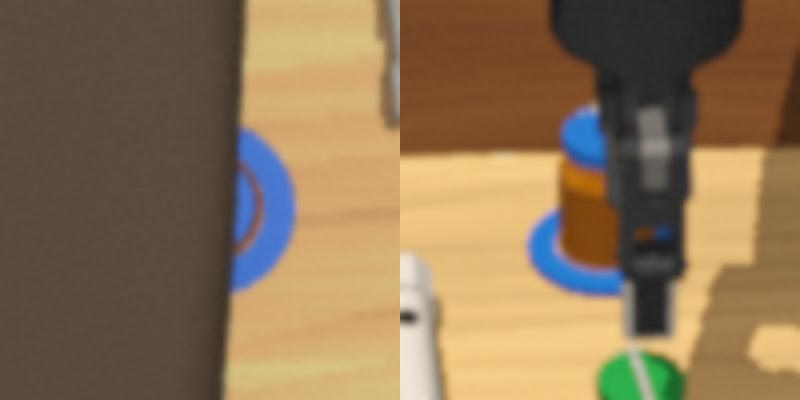

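The blue jar stands on its coaster, partly hidden by the arm; I'll check it again later. Grasp green.

```bash
python3 -m crank '[[[0,2,35],0,0],[[0,2,70],0,0],[[0,2,95],0,0],[[0,2,108],0,0],[[0,2,108],0,0],[[0,2,108],0,120],[[0,2,108],0,255],[[0,2,108],0,255],[[0,2,108],0,255],[[0,2,108],0,255]]' 35
python3 -m crank '[[[0,0,0],0,255],[[0,0,0],0,255],[[0,0,0],0,255]]' 35
python3 -c "
from h import *
go([.6315,.192,.15],0)"
```

```text
time: 16.2
eef_pos: [0.6443, 0.0054, 0.0299]
tcp_rot: [0.707, 0.707, 0.001, 0.001]
contact_force: [-0.8, 0.1, 5.9]
opening: 0.523
finger_force: 36.5
time: 16.5
eef_pos: [0.6443, 0.0054, 0.03]
tcp_rot: [0.707, 0.707, 0.001, 0.001]
contact_force: [-1.1, 0.6, 6.0]
opening: 0.526
finger_force: 36.5
shift [ 186.6  -12.6 -120.2] yang now -0.04 yaw -0.04
```

```bash
python3 -m crank '[[[0,0,-10],0,255],[[0,0,-40],0,255],[[0,0,-80],0,255],[[0,0,-120],0,255],[[40,-3,-120],0,255],[[85,-6,-120],0,255],[[130,-9,-120],0,255],[[165,-11,-120],0,255],[[186,-12.5,-120],0,255],[[186,-12.5,-120],0,255]]' 35
python3 -m crank '[[[0,0,0],0,255],[[0,0,0],0,255],[[0,0,30],0,255],[[0,0,65],0,255],[[0,0,90],0,255],[[0,0,98],0,255],[[0,0,98],0,255],[[0,0,98],0,255]]' 35
python3 chk.py blue .4475 -.002
python3 -c "
from h import *
go([.6315,.192,.036],0)
c=read_camera('scene');cv2.imwrite('pics/s4.png',cv2.resize(c['frame'][150:300,300:500],None,fx=4,fy=4))"
```

```text
time: 17.5
eef_pos: [0.6294, 0.1945, 0.1475]
tcp_rot: [0.706, 0.708, -0.0, -0.0]
contact_force: [0.3, -0.3, -1.3]
opening: 0.524
finger_force: 36.1
time: 18.3
eef_pos: [0.6319, 0.1911, 0.0513]
tcp_rot: [0.708, 0.707, 0.001, 0.001]
contact_force: [0.6, 0.4, -1.5]
opening: 0.527
finger_force: 36.1
top lid (array([ 0.449 , -0.0037]), array([53.4, 60.7])) rim (array([ 0.4463, -0.0022]), array([77.8, 78.5]))
scene lid (array([ 0.4506, -0.0009]), array([43.1, 52.6])) rim (array([ 0.4511, -0.0017]), array([76.2, 79.1]))
shift [ 0.3 -0.4 15.7] yang now -0.05 yaw -0.05
```

View pics/s4.png

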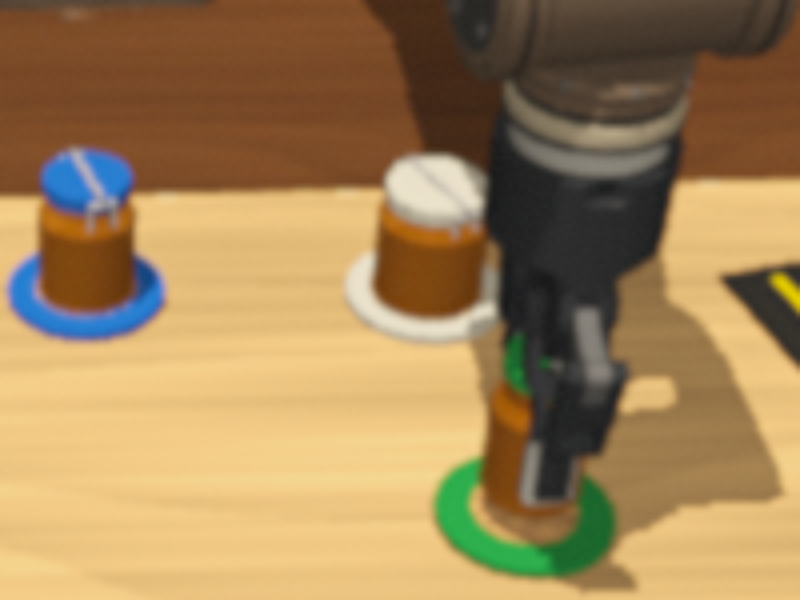

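The green jar hangs about centred over the green coaster (centre ~525,515); blue and white jars sit centred. Lower.

```bash
python3 -m crank '[[[0,0,7],0,255],[[0,0,11],0,255],[[0,0,12.5],0,255],[[0,0,13.5],0,255],[[0,0,14.5],0,255],[[0,0,14.5],0,255],[[0,0,14.5],0,255]]' 35
python3 -m crank '[[[0,0,0.5],0,255],[[0,0,1],0,255],[[0,0,1],0,255]]' 35
```

```text
time: 19.25
eef_pos: [0.6308, 0.1917, 0.036]
tcp_rot: [0.707, 0.707, 0.0, 0.0]
contact_force: [-2.5, -1.0, 3.9]
opening: 0.528
finger_force: 36.5
time: 19.55
eef_pos: [0.6308, 0.1917, 0.036]
tcp_rot: [0.707, 0.707, -0.0, 0.0]
contact_force: [-5.0, -1.6, 8.5]
opening: 0.525
finger_force: 37.2
```

```bash
python3 -m crank '[[[0,0,-0.5],0,150],[[0,0,-0.5],0,60],[[0,0,-0.5],0,0],[[0,0,-0.5],0,0],[[0,0,-0.5],0,0],[[0,0,-25],0,0],[[0,0,-60],0,0],[[0,0,-100],0,0],[[-40,-10,-110],0,0],[[-90,-20,-110],0,0]]' 35
cat > drv.py <<'E'
from h import *
import sys
x0,x1,y0,y1=map(float,sys.argv[1:5]); zt=float(sys.argv[5])
for n in('top','scene'):
    c=read_camera(n); H,S,V=cv2.split(cv2.cvtColor(c['frame'],cv2.COLOR_BGR2HSV))
    m=((S<75)&(V>60)).astype(np.uint8)
    v,u=np.nonzero(m); P=plane(c,np.c_[u,v],zt)[:,:2]; k=(P[:,0]>x0)&(P[:,0]<x1)&(P[:,1]>y0)&(P[:,1]<y1)
    q=np.zeros_like(m); q[v[k],u[k]]=1
    N,L,st,ce=cv2.connectedComponentsWithStats(cv2.dilate(q,np.ones((3,3))))
    i=1+st[1:,4].argmax(); v,u=np.nonzero((L==i)&(q>0)); P=plane(c,np.c_[u,v],zt)[:,:2]*1000
    vx,vy,ax,ay=cv2.fitLine(P.astype(np.float32),cv2.DIST_HUBER,0,.01,.01).ravel()
    d=np.array([vx,vy]); d*=np.sign(d[0]) or 1; a=np.array([ax,ay]); t=(P-a)@d; w=(P-a)@np.array([-d[1],d[0]])
    prof=[]
    for lo in np.arange(t.min(),t.max(),20):
        g=(t>=lo)&(t<lo+20); prof.append((round((w[g].max()+w[g].min())/2,1),round(np.ptp(w[g]),1)))
    e0,e1=a+d*t.min(),a+d*t.max()
    print(n,'ends',e0.round(1),e1.round(1),'mid',((e0+e1)/2).round(1),'len',round(np.ptp(t),1),'ang',round(float(np.degrees(np.arctan2(d[1],d[0]))),2),prof)
E
python3 drv.py .4 .72 -.5 -.3 .031; python3 chk.py green .631 .192
python3 -c "
from h import *
c=read_camera('top');cv2.imwrite('pics/d1.png',cv2.resize(c['frame'][170:310,470:600],None,fx=4,fy=4))
T,S=c,read_camera('scene')
for c in(T,S):
    H,Sa,V=cv2.split(cv2.cvtColor(c['frame'],cv2.COLOR_BGR2HSV))
    v,u=np.nonzero((V<70)); P=plane(c,np.c_[u,v],.022)[:,:2]
    k=(abs(P[:,0]-.55)<.14)&(abs(P[:,1]-.387)<.09); q=np.zeros((480,640),np.uint8); q[v[k],u[k]]=1
    N,L,st,ce=cv2.connectedComponentsWithStats(q); i=1+st[1:,4].argmax(); v,u=np.nonzero(L==i)
    print('pad',cv2.minAreaRect((plane(c,np.c_[u,v],.022)[:,:2]*1000).astype(np.float32)))
    v,u=np.nonzero(mask(c,'yellow')); P=plane(c,np.c_[u,v],.022)[:,:2]*1000; P=P[(abs(P[:,0]-550)<140)&(abs(P[:,1]-387)<80)]
    if len(P): print('stripe',cv2.minAreaRect(P.astype(np.float32)))
"
```

```text
time: 20.55
eef_pos: [0.6127, 0.1032, 0.1481]
tcp_rot: [0.706, 0.708, 0.003, 0.003]
contact_force: [-0.4, -0.3, -0.3]
opening: 1.0
finger_force: 0.0
top ends [ 437.3 -394.2] [ 637.7 -394.9] mid [ 537.5 -394.5] len 200.4 ang -0.22 [(np.float64(0.3), np.float64(28.4)), (np.float64(-0.1), np.float64(29.4)), (np.float64(-0.2), np.float64(29.3)), (np.float64(-0.1), np.float64(29.1)), (np.float64(0.1), np.float64(28.4)), (np.float64(0.3), np.float64(8.5)), (np.float64(0.1), np.float64(8.6)), (np.float64(0.1), np.float64(8.8)), (np.float64(-0.1), np.float64(11.7)), (np.float64(-0.1), np.float64(14.5)), (np.float64(-1.0), np.float64(9.5))]
scene ends [ 418.8 -394.4] [ 642.2 -392.1] mid [ 530.5 -393.3] len 223.4 ang 0.59 [(np.float64(-0.8), np.float64(24.7)), (np.float64(0.4), np.float64(30.2)), (np.float64(0.8), np.float64(31.1)), (np.float64(0.4), np.float64(30.5)), (np.float64(0.2), np.float64(30.7)), (np.float64(0.5), np.float64(29.3)), (np.float64(5.0), np.float64(21.0)), (np.float64(-0.6), np.float64(8.5)), (np.float64(-0.9), np.float64(7.7)), (np.float64(-1.0), np.float64(15.1)), (np.f
[... 599 characters left out ...]
e
    u=cv2.undistortPoints(np.array(px,float).reshape(-1,1,2),K(c),np.array([c['k1'],0,0,0,0.])).reshape(-1,2)
      ~~~~~~~~~~~~~~~~~~~^^^^^^^^^^^^^^^^^^^^^^^^^^^^^^^^^^^^^^^^^^^^^^^^^^^^^^^^^^^^^^^^^^^^^^
cv2.error: OpenCV(4.12.0) /io/opencv/modules/calib3d/src/undistort.dispatch.cpp:347: error: (-215:Assertion failed) CV_IS_MAT(_src) && CV_IS_MAT(_dst) && (_src->rows == 1 || _src->cols == 1) && (_dst->rows == 1 || _dst->cols == 1) && _src->cols + _src->rows - 1 == _dst->rows + _dst->cols - 1 && (CV_MAT_TYPE(_src->type) == CV_32FC2 || CV_MAT_TYPE(_src->type) == CV_64FC2) && (CV_MAT_TYPE(_dst->type) == CV_32FC2 || CV_MAT_TYPE(_dst->type) == CV_64FC2) in function 'cvUndistortPointsInternal'
```

View pics/d1.png

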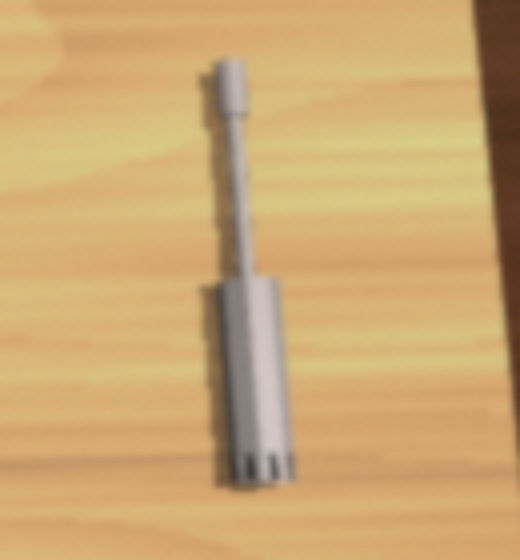

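```bash
python3 -m crank '[[[-49,-10,0],8,0],[[-97,-20,0],16,0],[[-145,-30,0],25,0],[[-193,-40,0],34,0],[[-241,-50,0],42,0],[[-289,-61,0],51,0],[[-337,-71,0],60,0],[[-385,-81,0],68,0],[[-433,-91,0],77,0],[[-480,-102,0],85,0]]' 40
python3 -m crank '[[[0,-17,20],5,0],[[0,-17,40],5,0],[[0,-17,40],5,0],[[0,-17,40],5,0]]' 40
python3 chk.py green .631 .192; python3 chk.py white .457 .176; python3 chk.py blue .4475 -.002
python3 - <<'E'
from h import *
go([.509,-.3935,.02],-90)
for n in('top','scene'):
    c=read_camera(n); H,Sa,V=cv2.split(cv2.cvtColor(c['frame'],cv2.COLOR_BGR2HSV))
    for nm,m in(('dark',V<75),('stripe',(H>20)&(H<38)&(Sa>150)&(V>110)),):
        v,u=np.nonzero(m); P=plane(c,np.c_[u,v],.022)[:,:2]
        k=(abs(P[:,0]-.55)<.15)&(abs(P[:,1]-.387)<.1); q=np.zeros((480,640),np.uint8); q[v[k],u[k]]=1
        N,L,st,ce=cv2.connectedComponentsWithStats(q); i=1+st[1:,4].argmax(); v,u=np.nonzero(L==i)
        r=cv2.minAreaRect((plane(c,np.c_[u,v],.022)[:,:2]*1000).astype(np.float32)); print(n,nm,np.round(r[0],1),np.round(r[1],1),round(r[2],2))
    if n=='top': cv2.imwrite('pics/t2.png',c['frame'])
E
```

```text
time: 21.95
eef_pos: [0.5086, -0.3785, 0.144]
tcp_rot: [0.999, 0.043, 0.0, -0.0]
contact_force: [1.3, -0.7, -0.8]
opening: 0.997
finger_force: 0.0
time: 22.35
eef_pos: [0.5073, -0.3597, 0.1039]
tcp_rot: [1.0, 0.002, -0.0, -0.0]
contact_force: [-1.0, 0.3, -0.5]
opening: 0.999
finger_force: 0.0
top lid (array([0.6303, 0.1907]), array([34.3, 58.8])) rim (array([0.6307, 0.1926]), array([77.7, 81.6]))
scene lid (array([0.6348, 0.1907]), array([34.5, 42.1])) rim (array([0.6336, 0.1921]), array([77.9, 78.6]))
top lid (array([0.4569, 0.1755]), array([50.5, 59.9])) rim (array([0.4561, 0.1756]), array([81.3, 83.1]))
scene lid (array([0.4578, 0.1755]), array([51.7, 59.5])) rim (array([0.46  , 0.1753]), array([81.5, 82.3]))
top lid (array([ 0.449 , -0.0037]), array([53.5, 60.7])) rim (array([ 0.4464, -0.0023]), array([78. , 78.7]))
scene lid (array([ 0.4506, -0.0009]), array([43.1, 52.6])) rim (array([ 0.4511, -0.0017]), array([76.2, 79.1]))
shift [ 2.1 33.  84.3] yang now -89.8 yaw 0.2
top dark [550.8 384.9] [226.   52.5] 12.85
top stripe [551.6 386.2] [207.5   7.7] 12.98
scene dark [553.9 385.9] [222.7  50.5] 12.6
scene stripe [549.8 386.7] [210.5  12.9] 12.75
```

View pics/t2.png

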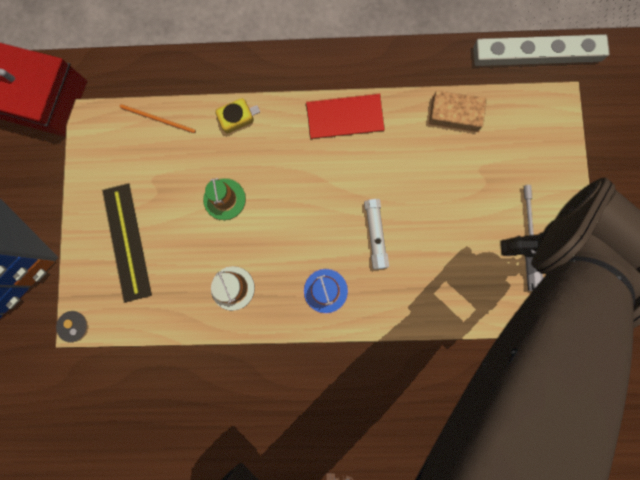

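All three jars stand centred on their coasters, the flashlight is unmoved at (377,237), and the gripper is about 33 mm short of the driver.

```bash
python3 -m crank '[[[2,33,0],0,0],[[2,33,0],0,0],[[2,33,0],0,0],[[2,33,30],0,0],[[2,33,55],0,0],[[2,33,55],0,0],[[2,33,55],0,0]]' 40
python3 -c "
from h import *
go([.509,-.3935,.020],-90)"
```

```text
time: 23.75
eef_pos: [0.5087, -0.3925, 0.0489]
tcp_rot: [1.0, 0.002, -0.001, -0.001]
contact_force: [0.8, -0.5, -0.4]
opening: 1.0
finger_force: 0.0
shift [ 0.4  1.  28.9] yang now -89.77 yaw 0.23
```

```bash
python3 -m crank '[[[0,1,15],0,0],[[0,1,24],0,0],[[0,1,28],0,0],[[0,1,28],0,0],[[0,1,28],0,120],[[0,1,28],0,180],[[0,1,28],0,255],[[0,1,28],0,255],[[0,1,28],0,255],[[0,1,28],0,255]]' 50
python3 -m crank '[[[0,0,0],0,255],[[0,0,0],0,255],[[0,0,0],0,255]]' 50
python3 -m crank '[[[0,0,-3],0,255],[[0,0,-15],0,255],[[0,0,-40],0,255],[[0,0,-80],0,255],[[0,0,-110],0,255],[[0,0,-110],0,255],[[0,0,-110],0,255],[[0,0,-110],0,255]]' 50
python3 -c "
from h import *
c=read_camera('scene');cv2.imwrite('pics/s5.png',cv2.resize(c['frame'][90:290,50:250],None,fx=3,fy=3))
go([.509,-.3935,.130],-90)"
```

```text
time: 24.75
eef_pos: [0.5092, -0.3948, 0.0218]
tcp_rot: [1.0, 0.002, 0.0, 0.0]
contact_force: [0.1, 0.4, 1.5]
opening: 0.289
finger_force: 49.9
time: 25.05
eef_pos: [0.5092, -0.3948, 0.0218]
tcp_rot: [1.0, 0.002, 0.0, 0.0]
contact_force: [-0.2, -0.2, 4.6]
opening: 0.288
finger_force: 50.0
time: 25.85
eef_pos: [0.5077, -0.3932, 0.1288]
tcp_rot: [1.0, 0.002, -0.002, -0.002]
contact_force: [-0.3, 0.6, -2.0]
opening: 0.29
finger_force: 49.4
shift [ 1.4  0.4 -1.6] yang now -89.8 yaw 0.2
```

View pics/s5.png

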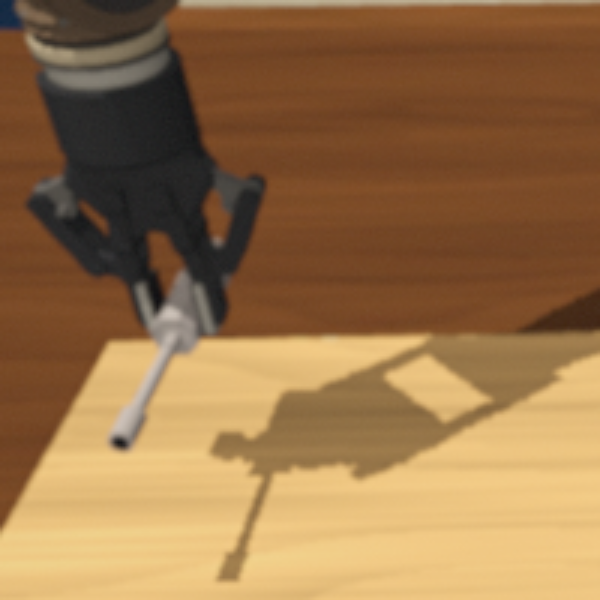

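The driver hangs level in the gripper by its handle, socket towards the camera at (120,440).

```bash
python3 -m crank '[[[0,-30,-30],0,255],[[1,-75,-30],0,255],[[2,-120,-30],0,255],[[3,-168,-30],-2,255],[[4,-216,-30],-3,255],[[5,-264,-30],-4,255],[[6,-312,-30],-5,255],[[7,-360,-30],-6,255],[[8,-408,-30],-7,255],[[9,-456,-30],-8,255]]' 50
python3 -c "
from h import *
go([.5222,.3793,.159],-77.15)"
```

```text
time: 26.9
eef_pos: [0.5148, 0.0636, 0.1594]
tcp_rot: [0.997, 0.072, -0.002, -0.0]
contact_force: [1.5, 0.1, -1.4]
opening: 0.291
finger_force: 49.7
shift [  52.5 -311.4    0.4] yang now -81.77 yaw -4.62
```

```bash
python3 -m crank '[[[8,-48,0],-2,255],[[16,-96,0],-4,255],[[24,-144,0],-4.6,255],[[32,-192,0],-4.6,255],[[40,-240,0],-4.6,255],[[47,-280,0],-4.6,255],[[52.5,-311,0],-4.6,255],[[52.5,-311,0],-4.6,255],[[52.5,-311,0],-4.6,255],[[52.5,-311,0],-4.6,255]]' 50
python3 -m crank '[[[0,0,40],0,255],[[0,0,80],0,255],[[0,0,100],0,255],[[0,0,110],0,255],[[0,0,110],0,255],[[0,0,110],0,255]]' 50
python3 -c "
from h import *
go([.5222,.3793,.0265],-77.15)
c=read_camera('scene');cv2.imwrite('pics/s6.png',cv2.resize(c['frame'][110:310,420:620],None,fx=3,fy=3))"
```

```text
time: 27.9
eef_pos: [0.5233, 0.3756, 0.1597]
tcp_rot: [0.994, 0.111, -0.001, 0.001]
contact_force: [-0.2, -0.2, -1.4]
opening: 0.291
finger_force: 49.7
time: 28.5
eef_pos: [0.525, 0.3768, 0.0527]
tcp_rot: [0.994, 0.111, 0.001, -0.0]
contact_force: [-1.1, 0.5, -1.9]
opening: 0.286
finger_force: 49.7
shift [-2.3 -3.1 26.2] yang now -77.25 yaw -0.1
```

View pics/s6.png

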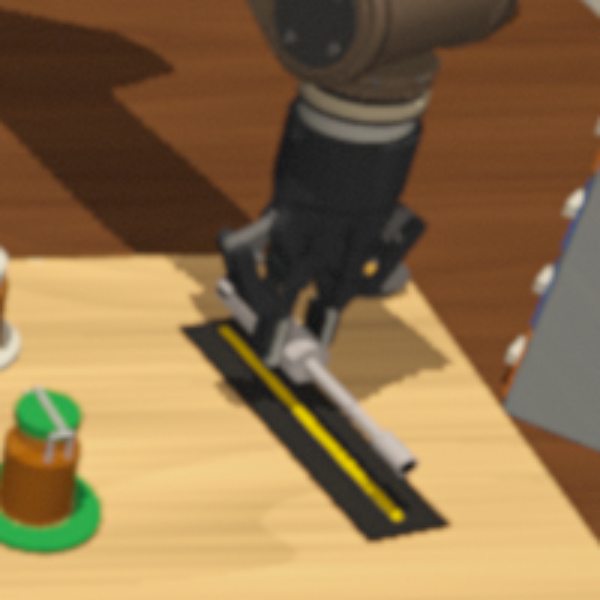

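The driver hangs parallel above the pad's stripe (220–400, 330–515 in the crop), socket at (400,465). Correct by a few mm and lower.

```bash
python3 -m crank '[[[-1,-1.5,8],0,255],[[-2,-3,15],0,255],[[-2,-3,20],0,255],[[-2,-3,22],0,255],[[-2,-3,24],0,255],[[-2,-3,24],0,255],[[-2,-3,24],0,255]]' 50
python3 -c "
from h import *
go([.5222,.3793,.0262],-77.15)"
```

```text
time: 29.25
eef_pos: [0.5214, 0.3795, 0.0273]
tcp_rot: [0.994, 0.111, 0.0, -0.0]
contact_force: [1.4, 0.6, -2.3]
opening: 0.289
finger_force: 49.7
shift [0.7 0.3 1.1] yang now -77.2 yaw -0.05
```

```bash
python3 -m crank '[[[0.5,0,0.5],0,255],[[0.5,0,1],0,255],[[0.5,0,1.5],0,255],[[0.5,0,1.5],0,255]]' 50
python3 -m crank '[[[0,0,0],0,255],[[0,0,0.5],0,255],[[0,0,0.5],0,255]]' 50
```

```text
time: 29.65
eef_pos: [0.5219, 0.3796, 0.0259]
tcp_rot: [0.994, 0.111, 0.0, -0.0]
contact_force: [0.6, -0.0, -1.6]
opening: 0.287
finger_force: 49.8
time: 29.95
eef_pos: [0.5219, 0.3795, 0.0258]
tcp_rot: [0.994, 0.112, 0.0, 0.0]
contact_force: [-0.9, -0.7, 3.0]
opening: 0.294
finger_force: 50.2
```

```bash
python3 -m crank '[[[0,0,0],0,200],[[0,0,0],0,140],[[0,0,0],0,60],[[0,0,0],0,0],[[0,0,0],0,0],[[0,0,0],0,0],[[0,0,-25],0,0],[[0,0,-60],0,0],[[0,0,-100],0,0],[[0,0,-140],0,0]]' 50
python3 -m crank '[[[0,45,-20],0,0],[[0,90,-20],0,0],[[0,140,-20],0,0],[[0,190,-20],0,0],[[0,240,-20],0,0],[[0,290,-20],0,0],[[0,340,-20],0,0],[[0,390,-20],0,0],[[0,390,-20],0,0]]' 50
python3 drv.py .4 .7 .3 .48 .035
python3 - <<'E'
from h import *
for n in('top','scene'):
    c=read_camera(n); cv2.imwrite(f'pics/{n}9.png',c['frame'])
    if n=='top': cv2.imwrite('pics/p9.png',cv2.resize(c['frame'][170:320,60:210],None,fx=4,fy=4))
E
```

```text
time: 30.95
eef_pos: [0.5214, 0.3793, 0.1662]
tcp_rot: [0.994, 0.111, -0.0, 0.0]
contact_force: [1.0, -0.8, -0.3]
opening: 1.003
finger_force: 0.0
time: 31.85
eef_pos: [0.6093, -0.0066, 0.1855]
tcp_rot: [0.994, 0.108, 0.001, 0.001]
contact_force: [-0.0, 0.5, 0.5]
opening: 1.0
finger_force: 0.0
top ends [449.8 364.5] [653.  409.4] mid [551.4 386.9] len 208.1 ang 12.46 [(np.float64(-0.6), np.float64(34.9)), (np.float64(-0.3), np.float64(34.6)), (np.float64(-0.8), np.float64(35.4)), (np.float64(-1.0), np.float64(35.6)), (np.float64(-3.4), np.float64(41.0)), (np.float64(4.3), np.float64(18.1)), (np.float64(6.0), np.float64(21.9)), (np.float64(3.5), np.float64(17.0)), (np.float64(-1.1), np.float64(20.4)), (np.float64(-1.4), np.float64(19.7)), (np.float64(-1.1), np.float64(20.1))]
scene ends [437.9 361.3] [652.9 410. ] mid [545.4 385.7] len 220.4 ang 12.75 [(np.float64(2.4), np.float64(29.7)), (np.float64(-1.2), np.float64(37.7)), (np.float64(-1.0), np.float64(38.3)), (np.float64(-0.9), np.float64(38.2)), (np.float64(-1.1), np.float64(36.1)), (np.float64(-2.3), np.float64(35.3)), (np.float64(-5.1), np.float64(31.0)), (np.float64(0.4), np.float64(14.7)), (np.float64(1.9), np.float64(16.4)), (np.float64(1.0), np.float64(19.2)), (np.float64(0.7), np.float64(20.3)), (np.float64(-2.3), np.float64(0.0))]
```

View pics/p9.png

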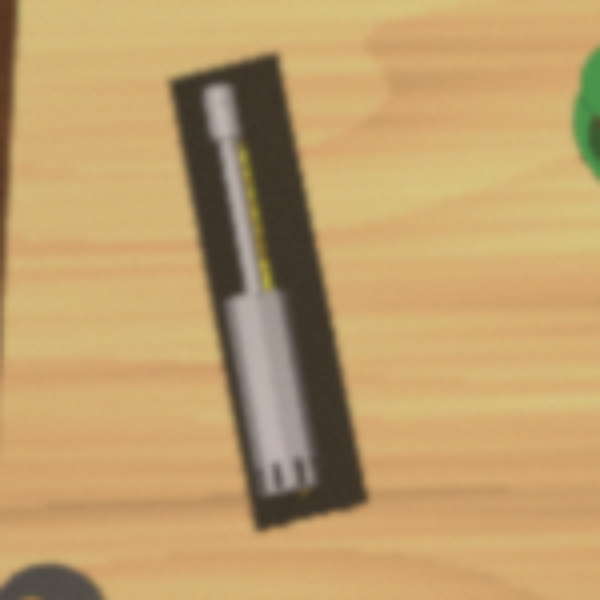

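View pics/scene9.png

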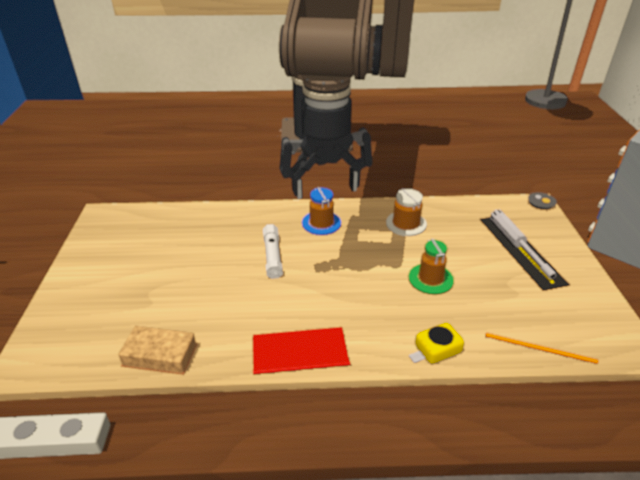

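```bash
sed 's/V>60/V>105/' drv.py > drv2.py; python3 drv2.py .4 .7 .3 .48 .035; for a in "white .457 .176" "blue .4475 -.002" "green .631 .192"; do python3 chk.py $a; done
```

```text
top ends [452.  365.8] [650.8 407.7] mid [551.4 386.7] len 203.1 ang 11.91 [(np.float64(-0.0), np.float64(27.4)), (np.float64(0.2), np.float64(27.5)), (np.float64(0.1), np.float64(27.3)), (np.float64(0.2), np.float64(27.4)), (np.float64(0.4), np.float64(27.2)), (np.float64(-0.3), np.float64(8.2)), (np.float64(-0.5), np.float64(8.2)), (np.float64(-0.1), np.float64(8.3)), (np.float64(-0.4), np.float64(12.3)), (np.float64(0.1), np.float64(14.3)), (np.float64(0.5), np.float64(10.1))]
scene ends [437.3 363.6] [649.3 407.4] mid [543.3 385.5] len 216.5 ang 11.68 [(np.float64(0.4), np.float64(29.7)), (np.float64(-0.7), np.float64(33.5)), (np.float64(-0.6), np.float64(35.1)), (np.float64(-0.6), np.float64(35.3)), (np.float64(-0.8), np.float64(34.5)), (np.float64(-1.4), np.float64(32.8)), (np.float64(-5.1), np.float64(24.2)), (np.float64(0.0), np.float64(13.2)), (np.float64(1.0), np.float64(13.3)), (np.float64(1.4), np.float64(17.6)), (np.float64(1.4), np.float64(18.5))]
top lid (array([0.4617, 0.1844]), array([29.9, 56.9])) rim (array([0.4662, 0.1966]), array([34.5, 68.5]))
scene lid (array([0.4578, 0.1759]), array([51.3, 59.9])) rim (array([0.459 , 0.1758]), array([80.8, 85.7]))
top lid None rim (array([ 0.4452, -0.022 ]), array([39., 60.]))
scene lid (array([ 0.4506, -0.0009]), array([43.1, 52.6])) rim (array([ 0.4508, -0.0016]), array([76.7, 79.5]))
top lid (array([0.6303, 0.1907]), array([34.3, 58.8])) rim (array([0.6309, 0.1942]), array([74.8, 82.6]))
scene lid (array([0.6348, 0.1906]), array([34.4, 42.1])) rim (array([0.6336, 0.192 ]), array([77.8, 78.6]))
```

The driver lies on the pad along the stripe, about 1 mm and 1° off. The jars stand upright on matching coasters, the flashlight is unmoved, and the gripper hangs clear.

```bash
python3 -c "
from plant import ctrl; print(ctrl.sign_off())"
```

```text
the job is handed in; nothing more can be done
None
```

I handed the job in at about 32 s: each jar stands upright and centred to about 1–2 mm on its matching coaster, the nut driver lies along its pad about 1 mm and 1° off the stripe, and the flashlight is unmoved; sign-off returned no verdict.

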